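# Dispense the round stamp from the carousel and lock the wheel

## Task

Turn the stamp carousel's wheel so that the round stamp head comes over the drop hole and falls into the tray below, keeping the square stamp head in its ring. Leave that ring lined up over the hole, then press the winged lock head down and turn it a quarter turn clockwise until its cam catches and it stays down, pinning the wheel. Do not disturb the thread spool and the glue jar standing beside the carousel.

Things in the scene. Friction and masses are not known exactly. Their poses are not given: they have to be found in the camera images.
- carousel: Stamp carousel, fixed to the bench: plywood base 240 (x) x 270 (y) mm and plywood deck on four posts, deck top 65 mm above the bench. Origin on the bench under the wheel's axis, z up. In its frame the drop hole is at x 0, y -52 mm and the lock's axis at x 0, y -88 mm; the deck spans y -150 to +120 mm. An open tray 88 x 84 x 16 mm stands on the base under the hole.
- drop_hole (a point): Centre of the one round hole (36 mm across) in the deck, at the deck's top face, next to the lock. Height 65 mm. A stamp falls through it when its ring is over the hole to within about 4 mm.
- wheel_axis (a point): On the vertical axis of the dark grey wheel, at its top face, 83 mm above the bench. The wheel is 192 mm across, 16 mm thick, just above the deck, with five open rings (32 mm inside) 72 deg apart, centres 52 mm from the axis, which sweep stamps along the deck. Outside each ring is a 12 mm notch in the rim, 88 mm from the axis, for the lock's plunger.
- wheel (a joint): Wheel angle, rad, positive counter-clockwise seen from above; stops at +-1.75; stays where left (friction 0.05 N m). A ring is over the hole and a notch under the lock at 0, -1.257 and +1.257. Starts within 0.05 of 0 with an empty ring over the hole and the stamps in the rings to either side: a stamp on the carousel's +x side needs -1.257, one on its -x side +1.257.
- crank_peg (a point): Half-way up the upright round wooden peg (14 mm diameter, 40 mm tall) on the wheel, 58 mm from the axis on the side away from the hole (at wheel angle 0 at y +58 mm in the carousel's frame). Foot at 83 mm, this point at 103 mm, top at 123 mm above the bench. Used to turn the wheel.
- lock_wing (a point): Centre of the upright steel wing (44 mm long, 12 thick, 24 tall) of the lock head; x of this frame runs along the wing, at the start along the carousel's x axis within 0.06 rad. When up, 145 mm above the bench. Under the wing is a round skirt (48 mm across, 6 thick), top face 12 mm below this point, that may be pushed on; a stem goes from it into a dark housing.
- lock_press (a joint): How far the lock head is pressed down, m: 0 up, 0.0125 fully down. A spring (5 N at the top, 9 N fully down) pushes it up. It goes down only with a notch of the wheel under it (up to about 0.05 rad off it still enters and centres the wheel); else its plunger stops on the rim after 1.5 mm.
- lock_turn (a joint): Angle of the lock head, rad, positive clockwise seen from above; about 0 at the start, stop at 1.66. It turns only when pressed at least 10.5 mm down. At 1.57 the cam catches: let go within about 12 deg of that, the head rises to about 7.5 mm down and stays, pinning the wheel; let go earlier, it is not caught.
- round_center (a point): Centre (half-way up) of the round steel stamp head, 24 mm diameter, 14 mm tall, about 50 g, standing in one ring of the wheel on the deck.
- square_center (a point): Centre (half-way up) of the square steel stamp head, 19 x 19 x 14 mm, about 40 g, standing in another ring; it must stay in the wheel.
- thread_spool_center (a point): Centre of a loose thread spool, 42 mm diameter, 50 mm tall, upright on the bench beside the carousel; leave it alone.
- glue_jar_center (a point): Centre of a loose glue jar, 56 mm diameter, 70 mm tall, upright on the bench beside the carousel; leave it alone.
There are look-alikes about, which are no part of the job. Leave any orange look-alike of the part that bears round_center alone.

How it is judged:
On the way, in this order (a step that is already met when the one before it is completed fails the run):
1. the round stamp head lies in the tray under the drop hole, the square one is still in the wheel (horizontal distance between round_center and drop_hole below 0.04 m and height (world z) of round_center below 0.035 m and height (world z) of square_center above 0.066 m and horizontal distance between square_center and wheel_axis below 0.075 m), for 0.2 s.
2. the lock head is caught down after a quarter turn, with the round stamp's ring over the hole (value of joint lock_turn above 1.35 rad and value of joint lock_press between 0.005 and 0.0092 m and (value of joint wheel between 1.197 and 1.317 rad or value of joint wheel between -1.317 and -1.197 rad)), for 0.2 s.
At the end, for the whole second after the job is handed in: Round stamp still in the tray (centre below 35 mm, within 40 mm of the hole axis); square stamp in the wheel (centre above 66 mm, within 75 mm of its axis); wheel at rest within 0.06 rad of +1.257 or -1.257; lock head caught, turned over 1.35 rad and 5 to 9.2 mm down (all of step 1 and all of step 2 and linear speed of round_stamp below 0.02 m/s and velocity of joint wheel between -0.05 and 0.05 rad/s); the robot touches nothing.
It fails at once if the thread spool is moved by more than 20 mm (distance of thread_spool_center from where it was at the start of the episode above 0.02 m).
It fails at once if the glue jar is moved by more than 20 mm (distance of glue_jar_center from where it was at the start of the episode above 0.02 m).
It also fails if it takes over 56 s, if anything falls off the work surface, if the arm or the gripper's body presses on something with over 40 N, if the wrist force passes 120 N, or if a joint passes its speed limit or range.

## Robot

A 7-joint arm with a two-finger parallel gripper is mounted at the origin on the work surface. World frame = base frame: x ahead of the robot, y to its left, z up, the work surface at z = 0. Lengths are in m, angles in rad, forces in N, time in s.
With the tool pointing down it reaches from about 0.4 to 0.85 m from the base axis. Payload 4.5 kg.
Tool frame: the origin (TCP) lies between the finger pads; the fingertips stand 19 mm ahead of it and the grasp point (between the pads) is the TCP (r.tips_ahead is the distance from the TCP to the fingertips, in m); z points along the fingers, y is the line along which they close (so a half turn about z gives the same grasp; the last joint's range is limited). The gripper opens to 88 mm and grips with 3 to 60 N. Pads are 18 mm wide; open, the fingers measure 123 mm over their backs; the gripper's body (75 mm by 187 mm) begins 45 mm behind the grasp point.
Start: joints at [-1.155, 0.689, -0.195, 1.565, 0.157, 0.902, -0.215], TCP at [0.233, 0.58, 0.258] pointing down, gripper open.
Joint ranges: [-3.01, 3.01], [-0.46, 2.08], [-1.47, 1.51], [0.13, 2.56], [-1, 4.14], [0.04, 2.09], [-2.66, 2.66]. Speed limits (rad/s): [2.57, 2.57, 3.14, 3.14, 3.14, 3.14, 3.14].

## Interface

Orientations are given as a unit quaternion [x, y, z, w].
In Python, from plant import r, cams, models gives the robot as it stands. The module is installed in compiled form; this text tells all that it offers.
- The arm moves only by the tool jog_arm, never from a script. Its arguments are lists of equal length, an entry for each row: "turn": the turn, a rotation vector about the tool's x, y, z in rad, a list of three; "translation": the shift along the tool's x, y, z in m, a list of three; "grip": the closure, from 0 (fully open) to 1 (shut). In form: {"turn": [[ax, ay, az], ...], "translation": [[tx, ty, tz], ...], "grip": [grip, ...]}. A call has 1 to 20 rows; each row is the pose to reach, as a shift and turn from the pose commanded when the call began, along the tool's axes at that moment; what a row does not reach only later rows make up. A row lasts 1/8 s, in which the tool goes at most 62.5 mm and 10.7 degrees, less where a joint would pass 70% of its speed; a pose out of reach is approached as far as the arm can. A call with a gripper value outside its range is refused whole. The fingers move at their own pace and stop on an object; "force" is the grip in N (left out, the last holds). Time passes only in rows, so rows that repeat a pose let the fingers close. It gives the time, the measured TCP pose, the force, the opening and the grip force at its end, in the units of the state.
- r.get_state(): the state, without advancing time (a new reading comes with each control period).
- cams.snapshot(name): name is "side" or "top" or "wrist"; returns the picture (400x640x3 uint8, red, green, blue); there is no depth.
- cams.camera_params(name): a dict with "fx", "fy", "cx", "cy" (pixels), "eye" and "orientation" of the camera in the world. Camera axes: x right, y up, looking along -z (the intrinsics and any distortion apply to the point x, -y, -z); pixel columns grow to the right and rows downward; lengths in m; the calibration is good to about 2 mm. A picture is of the moment at which its call begins: read the wrist's pose just before it. camera_params takes no time and is no camera call; for the wrist camera it gives the pose at the moment of the call.
- r.finish_job(): hands the job in; it is judged then, once.
Trained networks look in the newest picture that a camera, given by its name, has taken for a name from the list of things; names that differ only in an ending like _2 or _b are one class to them, and where a whole thing is asked for, a point or a joint stands for the part that bears it (a point fixed in the world has none). Each returns a list of dicts, best first, with "p" (0 to 1); they miss things now and then, are a little off and sometimes report something else, mostly with a low value. They report only what shows in the picture. A call takes as long as a camera call. They do not tell look-alikes from the thing itself.
- models.find_in(camera, name): "position" ([x, y, z] in m, in world coordinates, good to about 4 mm: the middle of the surface that is visible of it).
- models.masks_of(camera, name): "pixels" (400x640 bool, what is visible of it).
- models.place_of(camera, name): "position" ([x, y, z] in m, in world coordinates, good to about 4 mm: a listed point, or the origin of a listed thing).
The state is a dict: "clock": time; "q": joint angles; "qd": joint speeds; "joint_torque": joint torques, N m; "tool_pos": TCP position; "eef_rot": TCP orientation; "contact_force": force on the tool from outside, world axes, zero at the start; "moment": the same for the moment, N m; "opening": opening from 0.0 (shut) to 1.0 (fully open); "finger_force": force on a finger pad.
Only numpy, scipy, OpenCV 4.12 (cv2) and the standard library are available. Lean on these libraries where they do the work, as an engineer would, in place of code of your own. Each camera call takes 0.05 s, during which the arm holds its last target. There are 200 camera calls.

## Working session

There is one attempt and no reset: what is moved stays moved. The work goes in short steps, Python scripts to look and compute and a tool call to move; the robot and the scene stay as the last step left them, time stands still between calls to the robot, and variables do not carry over. Pictures are saved under pics/ and viewed, at most 10 in all, crops included, and the job is handed in when it is done.

Besides the shell and the picture viewer there is one more tool, called after "Request:" as a command line: name --argument value ..., lists and objects as JSON in quotes. jog_arm: Moves the arm, as the interface text tells. Its arguments: {"type":"object","properties":{"turn":{"type":"array"},"translation":{"type":"array"},"grip":{"type":"array"},"force":{"type":"number"}},"required":["turn","translation","grip"]}

```bash
mkdir -p pics; cat > h.py <<'E'
import numpy as np,cv2
from plant import r,cams,models
from scipy.spatial.transform import Rotation as R
def snap(c,f):
    im=cams.snapshot(c); cv2.imwrite('pics/'+f,im[:,:,::-1]); return im
def proj(c,P):
    k=cams.camera_params(c); Rm=R.from_quat(k['orientation']).as_matrix() if np.size(k['orientation'])==4 else np.array(k['orientation'])
    p=Rm.T@(np.array(P)-k['eye']); return k['cx']+k['fx']*p[0]/-p[2], k['cy']+k['fy']*-p[1]/-p[2]
def ray(c,u,v,z):
    k=cams.camera_params(c); Rm=R.from_quat(k['orientation']).as_matrix()
    d=Rm@np.array([(u-k['cx'])/k['fx'],-(v-k['cy'])/k['fy'],-1]); e=np.array(k['eye']); return e+d*(z-e[2])/d[2]
E
python3 - <<'E'
from h import *
np.set_printoptions(precision=4,suppress=True)
for c in('top','side'):
    snap(c,c+'0.png'); print(c,cams.camera_params(c))
    for n in['carousel','drop_hole','wheel_axis','crank_peg','lock_wing','round_center','square_center','thread_spool_center','glue_jar_center']:
        print(n,[(np.round(d['position'],4),round(d['p'],2)) for d in models.place_of(c,n)][:3])
s=r.get_state();print(s['tool_pos'],s['eef_rot'],s['clock'],s['contact_force'])
E
```

```text
top {'fx': 433.2643618935001, 'fy': 433.2643618935001, 'cx': 316.6079325682541, 'cy': 207.53026918288526, 'eye': array([0.4665, 0.0777, 0.9043]), 'orientation': array([ 0.043 , -0.0411, -0.7038,  0.7079])}
carousel [(array([ 0.5616, -0.1041, -0.0042]), 0.55), (array([ 0.563 , -0.0494,  0.1049]), 0.23)]
drop_hole [(array([ 0.5666, -0.1535,  0.0636]), 0.61)]
wheel_axis [(array([ 0.5629, -0.1025,  0.0847]), 0.61)]
crank_peg [(array([ 0.5648, -0.0464,  0.1024]), 0.74)]
lock_wing [(array([ 0.5636, -0.189 ,  0.1456]), 0.96)]
round_center [(array([ 0.3774, -0.0906,  0.0116]), 0.46)]
square_center [(array([ 0.615 , -0.1145,  0.077 ]), 0.44)]
thread_spool_center [(array([ 0.7187, -0.0892,  0.022 ]), 0.62)]
glue_jar_center []
side {'fx': 430.3544752786938, 'fy': 430.3544752786938, 'cx': 318.96690510149665, 'cy': 197.8514505084682, 'eye': array([ 0.5234, -0.4343,  0.5773]), 'orientation': array([ 0.4092, -0.0112, -0.0527,  0.9108])}
carousel [(array([ 0.5635, -0.1049,  0.0042]), 0.84), (array([0.5733, 0.0638, 0.0352]), 0.39)]
drop_hole [(array([ 0.567 , -0.1531,  0.0621]), 0.9), (array([ 0.722 , -0.0892,  0.0235]), 0.44), (array([ 0.5639, -0.1053, -0.0003]), 0.35)]
wheel_axis [(array([ 0.5636, -0.1025,  0.0816]), 0.76)]
crank_peg [(array([ 0.5683, -0.045 ,  0.1044]), 0.59)]
lock_wing [(array([ 0.5639, -0.187 ,  0.1421]), 0.67)]
round_center [(array([ 0.3765, -0.093 ,  0.0054]), 0.76), (array([ 0.5139, -0.121 ,  0.0749]), 0.64)]
square_center [(array([ 0.6151, -0.1118,  0.0721]), 0.82)]
thread_spool_center [(array([ 0.7205, -0.0879,  0.0247]), 0.84)]
glue_jar_center []
[0.2328 0.58   0.2577] [ 0.1897  0.9818  0.     -0.    ] 1.0 [-0.0475 -0.1515  1.3287]
```

View pics/top0.png

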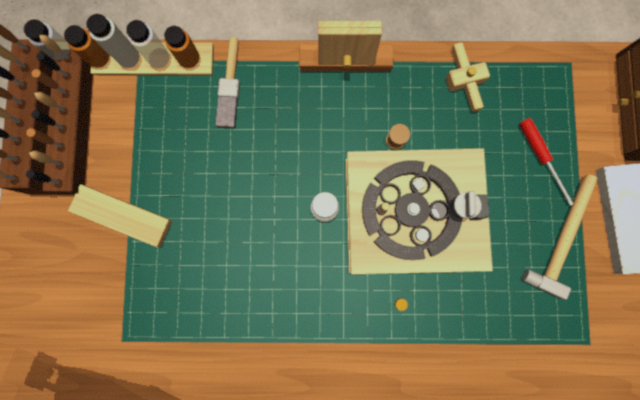

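View pics/side0.png

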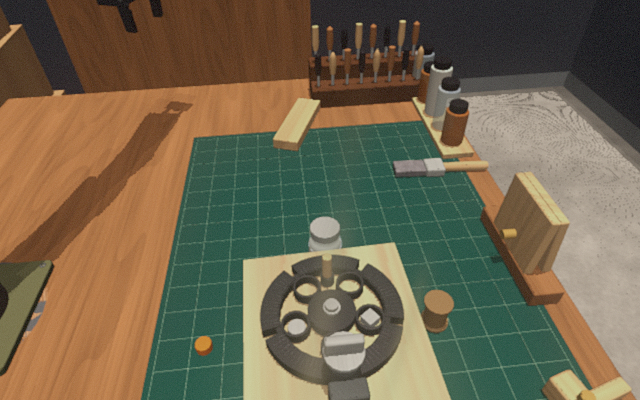

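The top view shows the carousel wheel hub at (413,210), the lock at (468,206), the glue jar at (325,207), the spool at (399,133) and the orange look-alike at (401,305). The side view shows the round stamp in the -x ring at (296,327) and the square one in the +x ring at (369,318). The wheel therefore needs +1.257. I'll hover near the peg next.

Request:
jog_arm --turn '[[0,0,1.189],[0,0,1.189],[0,0,1.189],[0,0,1.189],[0,0,1.189],[0,0,1.189],[0,0,1.189],[0,0,1.189],[0,0,1.189],[0,0,1.189],[0,0,1.189],[0,0,1.189],[0,0,1.189],[0,0,1.189],[0,0,1.189],[0,0,1.189]]' --translation '[[-0.543,-0.456,-0.04],[-0.543,-0.456,-0.04],[-0.543,-0.456,-0.04],[-0.543,-0.456,-0.04],[-0.543,-0.456,-0.04],[-0.543,-0.456,-0.04],[-0.543,-0.456,-0.04],[-0.543,-0.456,-0.04],[-0.543,-0.456,-0.04],[-0.543,-0.456,-0.04],[-0.543,-0.456,-0.04],[-0.543,-0.456,-0.04],[-0.543,-0.456,-0.04],[-0.543,-0.456,-0.04],[-0.543,-0.456,-0.04],[-0.543,-0.456,-0.04]]' --grip '[0.5,0.5,0.5,0.5,0.5,0.5,0.5,0.5,0.5,0.5,0.5,0.5,0.5,0.5,0.5,0.5]'

```text
clock: 3.0
tool_pos: [0.5665, -0.0439, 0.2978]
eef_rot: [0.706, 0.708, 0.0, -0.0]
contact_force: [-0.1, 0.9, -0.3]
opening: 0.504
finger_force: 0.0
```

```bash
python3 - <<'E'
from h import *
np.set_printoptions(precision=4,suppress=True)
s=r.get_state();print(s['tool_pos'],s['eef_rot'],s['clock'],s['q'],s['opening'])
snap('wrist','w0.png'); k=cams.camera_params('wrist');print(k)
for n in['carousel','drop_hole','wheel_axis','crank_peg','lock_wing','round_center','square_center','glue_jar_center']:
    print(n,[(np.round(d['position'],4),round(d['p'],2)) for d in models.place_of('wrist',n)][:3])
E
```

```text
[ 0.5665 -0.0439  0.2978] [ 0.7063  0.7079  0.0001 -0.0003] 3.0 [-0.0599  0.5641  0.0939  1.7    -0.0658  0.8808  0.0637] 0.5035230964517385
{'fx': 298.8841067720333, 'fy': 298.8841067720333, 'cx': 322.1423375482028, 'cy': 198.31792748004145, 'eye': array([0.5656, 0.0221, 0.4254]), 'orientation': array([-0.1312, -0.0003,  0.0007,  0.9913])}
carousel [(array([ 0.5688, -0.1038, -0.0006]), 0.94)]
drop_hole [(array([ 0.5673, -0.1522,  0.0625]), 0.86), (array([ 0.5651, -0.1025, -0.0028]), 0.32)]
wheel_axis [(array([ 0.5613, -0.1019,  0.0841]), 0.95), (array([ 0.5657, -0.1037, -0.0012]), 0.63)]
crank_peg [(array([ 0.5648, -0.0483,  0.1016]), 0.78)]
lock_wing [(array([ 0.5701, -0.1933,  0.148 ]), 0.73)]
round_center [(array([ 0.5173, -0.1207,  0.0771]), 0.74), (array([ 0.3787, -0.0927,  0.0091]), 0.73), (array([ 0.5649, -0.1031,  0.0808]), 0.58)]
square_center [(array([ 0.6116, -0.1169,  0.0723]), 0.64)]
glue_jar_center [(array([0.5737, 0.0613, 0.0344]), 0.6)]
```

View pics/w0.png

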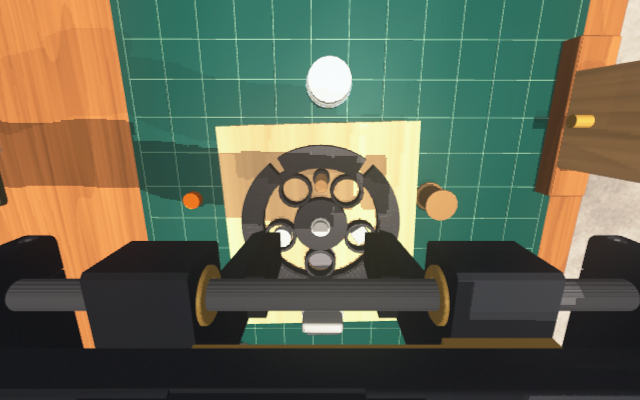

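The wrist view shows the hub at (320,228), the peg top near (320,172), the deck's back edge from (217,126) to (420,121) and the lock wing at (322,322). I'll fit the deck corners for yaw and axis.

```bash
python3 - <<'E'
from h import *
np.set_printoptions(precision=4,suppress=True)
for c,f in(('top','top0.png'),('wrist','w0.png'),('side','side0.png')):
    im=cv2.imread('pics/'+f); h=cv2.cvtColor(im,cv2.COLOR_BGR2HSV)
    m=cv2.inRange(h,(12,40,150),(32,200,255))
    roi={'top':(340,140,160,145),'wrist':(205,112,230,130),'side':(235,235,205,165)}[c]
    z=np.zeros_like(m);x,y,w,hh=roi;z[y:y+hh,x:x+w]=255;m&=z
    m=cv2.morphologyEx(m,cv2.MORPH_OPEN,np.ones((3,3),np.uint8))
    ys,xs=np.nonzero(m)
    # boundary points in world -> edges
    P=np.array([ray(c,u,v,.065)[:2] for u,v in zip(xs,ys)])
    def edge(ax,sgn):
        o=1-ax; b=np.round(P[:,o]/.004).astype(int); pts=[]
        for k in np.unique(b):
            q=P[b==k]; i=np.argmax(sgn*q[:,ax]); pts.append(q[i])
        pts=np.array(pts); pts=pts[6:-6]
        med=np.median(pts[:,ax]); pts=pts[abs(pts[:,ax]-med)<.008]
        a=np.polyfit(pts[:,o],pts[:,ax],1); return a,np.polyval(a,{0:-.103,1:.563}[ax]),len(pts)
    print(c,'x-',edge(0,-1),'x+',edge(0,1),'y-',edge(1,-1),'y+',edge(1,1))
for c,u,v in(('wrist',320,228),('top',413,210),('side',332,306)): print('nut',c,ray(c,u,v,.088))
for c in('wrist','top','side'):
    for n in('crank_peg','lock_wing'):
        for d in models.masks_of(c,n)[:1]:
            ys,xs=np.nonzero(d['pixels']); print(c,n,d['p'],xs.mean(),ys.mean(),xs.min(),xs.max(),ys.min(),ys.max(), cv2.minAreaRect(np.c_[xs,ys].astype(np.float32)))
E
```

```text
Traceback (most recent call last):
  File "h.py", line 10, in ray
    k=cams.camera_params(c); Rm=R.from_quat(k['orientation']).as_matrix()
ValueError: time passes only in moves, steps and waits
```

```bash
sed -i 's/^def snap/from functools import lru_cache\nK=lru_cache(None)(cams.camera_params)\ndef snap/; s/k=cams.camera_params(c)/k=K(c)/' h.py
python3 - <<'E'
from h import *
np.set_printoptions(precision=4,suppress=True)
for c,f in(('top','top0.png'),('wrist','w0.png'),('side','side0.png')):
    im=cv2.imread('pics/'+f); h=cv2.cvtColor(im,cv2.COLOR_BGR2HSV)
    m=cv2.inRange(h,(12,40,150),(32,200,255))
    roi={'top':(340,140,160,145),'wrist':(205,112,230,130),'side':(235,235,205,165)}[c]
    z=np.zeros_like(m);x,y,w,hh=roi;z[y:y+hh,x:x+w]=255;m&=z
    m=cv2.morphologyEx(m,cv2.MORPH_OPEN,np.ones((3,3),np.uint8))
    ys,xs=np.nonzero(m)
    P=np.array([ray(c,u,v,.065)[:2] for u,v in zip(xs,ys)])
    def edge(ax,sgn):
        o=1-ax; b=np.round(P[:,o]/.004).astype(int); pts=[]
        for k in np.unique(b):
            q=P[b==k]; pts.append(q[np.argmax(sgn*q[:,ax])])
        pts=np.array(pts)[6:-6]
        pts=pts[abs(pts[:,ax]-np.median(pts[:,ax]))<.008]
        a=np.polyfit(pts[:,o],pts[:,ax],1); return np.round([a[0],np.polyval(a,{0:-.103,1:.563}[ax]),len(pts)],4)
    print(c,'x-',edge(0,-1),'x+',edge(0,1),'y-',edge(1,-1),'y+',edge(1,1))
for c,u,v in(('wrist',320,228),('top',413,210),('side',332,306)): print('nut',c,ray(c,u,v,.088))
for c in('wrist','top','side'):
    for n in('crank_peg','lock_wing'):
        for d in models.masks_of(c,n)[:1]:
            ys,xs=np.nonzero(d['pixels']); print(c,n,d['p'],xs.mean(),ys.mean(),xs.min(),xs.max(),ys.min(),ys.max())
E
```

```text
top x- [-0.0353  0.4455 57.    ] x+ [-0.0319  0.6815 54.    ] y- [ 0.0311 -0.2513 42.    ] y+ [ 0.0248  0.02   53.    ]
wrist x- [-0.0278  0.4438 26.    ] x+ [-0.0358  0.684  17.    ] y- [ 0.0881 -0.0977  4.    ] y+ [ 0.0243  0.0148 54.    ]
side x- [-0.0327  0.4437 50.    ] x+ [-0.0269  0.6833 40.    ] y- [-0.0226 -0.2115 23.    ] y+ [ 0.0258  0.0145 55.    ]
nut wrist [ 0.5635 -0.107   0.088 ]
nut top [ 0.5605 -0.1026  0.088 ]
nut side [ 0.5646 -0.1042  0.088 ]
wrist crank_peg 0.67 321.0504249832872 206.93076114984243 241 399 145 278
wrist lock_wing 0.73 322.25056689342404 321.22902494331066 302 343 311 332
top crank_peg 0.92 410.7831709145427 209.04910044977512 362 460 160 259
top lock_wing 0.83 467.421926910299 204.20099667774087 454 481 190 217
side crank_peg 0.91 329.4400840255896 313.7102071994653 259 403 254 384
side lock_wing 0.7 343.35723860589815 350.91219839142093 322 364 331 372
```

Request:
jog_arm --turn '[[0,0,0],[0,0,0],[0,0,0],[0,0,0],[0,0,0],[0,0,0],[0,0,0],[0,0,0],[0,0,0],[0,0,0]]' --translation '[[-0.002,0,0.06],[-0.002,0,0.12],[-0.002,0,0.16],[-0.002,0,0.186],[-0.002,0,0.186],[-0.002,0,0.186],[-0.002,0,0.186],[-0.002,0,0.186],[-0.002,0,0.186],[-0.002,0,0.186]]' --grip '[0.5,0.5,0.5,0.5,0.5,1,1,1,1,1]' --force 10

```text
clock: 5.0
tool_pos: [0.567, -0.0474, 0.1125]
eef_rot: [0.707, 0.707, 0.0, 0.0]
contact_force: [-2.0, 0.3, 6.3]
opening: 0.151
finger_force: 10.0
```

```bash
python3 - <<'E'
from h import *
np.set_printoptions(precision=4,suppress=True)
s=r.get_state();print(s['tool_pos'],s['eef_rot'],s['clock'],s['opening'],s['finger_force'],s['contact_force'])
snap('side','s1.png')
E
```

```text
[ 0.567  -0.0474  0.1125] [0.7071 0.7071 0.0003 0.0002] 5.0 0.1505450919633141 10.000374927185476 [-1.9637  0.3063  6.2951]
```

View pics/s1.png

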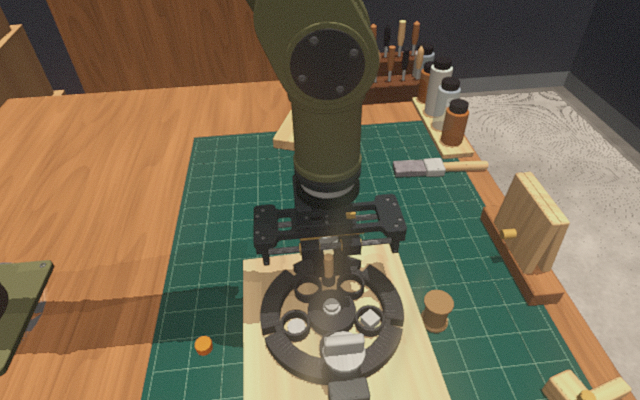

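Request:
jog_arm --turn '[[0,0,-0.1035],[0,0,-0.207],[0,0,-0.3105],[0,0,-0.414],[0,0,-0.5175],[0,0,-0.621],[0,0,-0.7245],[0,0,-0.828],[0,0,-0.9315],[0,0,-1.035],[0,0,-1.1385],[0,0,-1.242],[0,0,-1.345],[0,0,-1.345],[0,0,-1.345]]' --translation '[[0,-0.0058,0],[-0.0005,-0.0116,0],[-0.0017,-0.0173,0],[-0.0034,-0.0228,0],[-0.0057,-0.0282,0],[-0.0086,-0.0333,0],[-0.0119,-0.038,0],[-0.0158,-0.0424,0],[-0.02,-0.0463,0],[-0.0247,-0.0498,0],[-0.0296,-0.0528,0],[-0.0349,-0.0553,0],[-0.0403,-0.0572,0],[-0.0403,-0.0572,0],[-0.0403,-0.0572,0]]' --grip '[1,1,1,1,1,1,1,1,1,1,1,1,1,1,1]'

```text
clock: 6.92
tool_pos: [0.5104, -0.0883, 0.1125]
eef_rot: [0.113, 0.994, -0.0, 0.001]
contact_force: [-1.1, -0.0, 6.0]
opening: 0.153
finger_force: 10.0
```

```bash
python3 - <<'E'
from h import *
np.set_printoptions(precision=4,suppress=True)
s=r.get_state();print(s['tool_pos'],s['eef_rot'],s['clock'],s['opening'],s['finger_force'],s['contact_force'],s['q'])
im=snap('side','s2f.png'); cv2.imwrite('pics/s2.png',cv2.resize(im[230:400,200:460,::-1],None,fx=3,fy=3,interpolation=cv2.INTER_CUBIC))
for n in('drop_hole','wheel_axis','lock_wing','round_center','square_center','crank_peg'): print(n,[(np.round(d['position'],4),round(d['p'],2)) for d in models.place_of('side',n)][:3])
E
```

```text
[ 0.5104 -0.0883  0.1125] [ 0.113   0.9936 -0.0002  0.001 ] 6.925 0.1525834537172843 10.00000387430191 [-1.1447 -0.0327  5.9983] [ 0.2378  0.7945 -0.2569  2.0026  0.4843  0.4011  0.9494]
drop_hole [(array([ 0.5682, -0.1544,  0.0649]), 0.94)]
wheel_axis [(array([ 0.5637, -0.1048,  0.0773]), 0.76)]
lock_wing [(array([ 0.5647, -0.1912,  0.144 ]), 0.64)]
round_center [(array([ 0.376 , -0.0919,  0.0064]), 0.7)]
square_center [(array([ 0.5959, -0.0579,  0.0712]), 0.56)]
crank_peg []
```

View pics/s2.png

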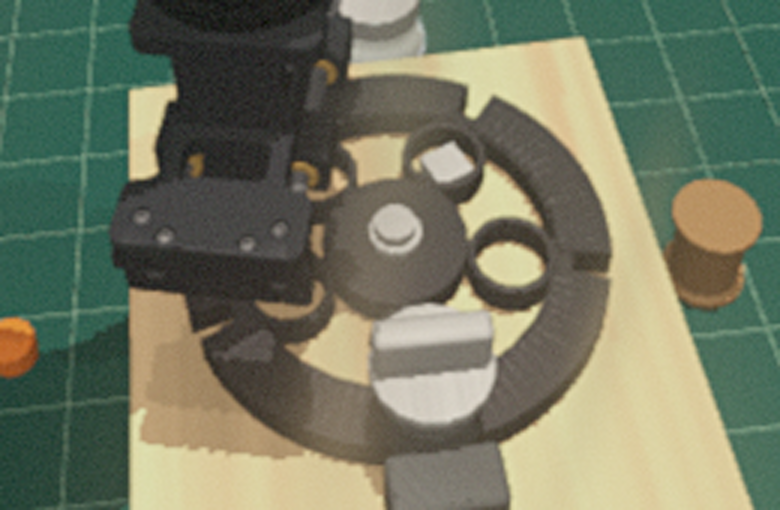

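The square stamp is safe in its ring at crop (447,163). The round stamp is no longer visible in a ring. Notches show at crop (478,108) and (590,261), so I'll compute the wheel angle from those.

```bash
python3 - <<'E'
from h import *
A=np.array([.5637,-.1035])
for n,(u,v),z,nom in(('notchR',(591,262),.083,-18),('notchT',(479,106),.083,54),('notchL',(212,331),.083,198),('ringR',(510,255),.083,-18),('ringT',(444,152),.083,54),('nut',(395,222),.09,0)):
    p=ray('side',200+u/3,230+v/3,z)[:2]; d=p-A; print(n,p.round(4),np.hypot(*d).round(4),(np.degrees(np.arctan2(d[1],d[0]))-nom+180)%360-180)
print('carousel yaw', .029*57.3)
snap('top','t2.png')
for n in('round_center','square_center','wheel_axis','lock_wing'): print(n,[(np.round(d['position'],4),round(d['p'],2)) for d in models.place_of('top',n)][:3])
E
```

```text
notchR [ 0.6473 -0.1284] 0.0873 1.422264051681168
notchT [ 0.6142 -0.0364] 0.0839 -0.9562549681677979
notchL [ 0.4817 -0.142 ] 0.0906 7.117096100831418
ringR [ 0.613  -0.1207] 0.0522 -1.2442973075156942
ringT [ 0.5929 -0.0618] 0.0509 0.9913031071852174
nut [ 0.5644 -0.1024] 0.0013 57.67587019867187
carousel yaw 1.6617
round_center [(array([ 0.3784, -0.0914,  0.0078]), 0.55)]
square_center [(array([ 0.5948, -0.0586,  0.074 ]), 0.54)]
wheel_axis [(array([ 0.5634, -0.1026,  0.0862]), 0.74)]
lock_wing []
```

Request:
jog_arm --turn '[[0,0,0],[0,0,0],[0,0,0],[0,0,0],[0,0,0],[0,0,0],[0,0,0],[0,0,0]]' --translation '[[0,0,0],[0,0,0],[0,0,-0.05],[0,0,-0.1],[0.05,0.014,-0.14],[0.099,0.028,-0.17],[0.099,0.028,-0.17],[0.099,0.028,-0.17]]' --grip '[0.6,0.6,0.6,0.6,0.6,0.6,0.6,0.6]'

```text
clock: 8.52
tool_pos: [0.4201, -0.0387, 0.2817]
eef_rot: [0.113, 0.994, -0.0, 0.001]
contact_force: [1.0, -0.3, 0.5]
opening: 0.402
finger_force: 0.0
```

```bash
python3 - <<'E'
from h import *
np.set_printoptions(precision=4,suppress=True)
s=r.get_state();print(s['tool_pos'],s['eef_rot'],s['clock'],s['opening'],s['q'])
a=snap('top','t3f.png')[140:285,340:500,::-1]; b=snap('side','s3f.png')[230:400,220:440,::-1]
f=lambda x:cv2.resize(x,(400,int(400*x.shape[0]/x.shape[1])),interpolation=cv2.INTER_CUBIC)
a,b=f(a),f(b);h=max(len(a),len(b));o=np.zeros((h,800,3),np.uint8);o[:len(a),:400]=a;o[:len(b),400:]=b;cv2.imwrite('pics/c3.png',o)
for c in('top','side'):
  for n in('round_center','lock_wing','wheel_axis','drop_hole','crank_peg','square_center'): print(c,n,[(np.round(d['position'],4),round(d['p'],2)) for d in models.place_of(c,n)][:3])
E
```

```text
[ 0.4201 -0.0387  0.2817] [ 0.1128  0.9936 -0.      0.0006] 8.525 0.401639289765347 [ 0.303   0.4183 -0.459   2.1034  0.2912  0.6789  0.9945]
top round_center [(array([ 0.5761, -0.157 ,  0.0204]), 0.42)]
top lock_wing [(array([ 0.5667, -0.1898,  0.1471]), 0.61)]
top wheel_axis [(array([ 0.5636, -0.1028,  0.0863]), 0.72), (array([ 0.5072, -0.0924,  0.1005]), 0.4)]
top drop_hole [(array([ 0.5657, -0.1568,  0.0667]), 0.6)]
top crank_peg [(array([ 0.5093, -0.0918,  0.1006]), 0.97)]
top square_center [(array([ 0.5944, -0.0598,  0.0718]), 0.41)]
side round_center [(array([ 0.3764, -0.0928,  0.0051]), 0.73)]
side lock_wing [(array([ 0.5655, -0.1883,  0.1424]), 0.93)]
side wheel_axis [(array([ 0.5679, -0.1044,  0.0802]), 0.63)]
side drop_hole [(array([ 0.5666, -0.1557,  0.0649]), 0.91)]
side crank_peg [(array([ 0.507 , -0.0882,  0.1023]), 0.8)]
side square_center [(array([ 0.5963, -0.0601,  0.0721]), 0.43)]
```

View pics/c3.png

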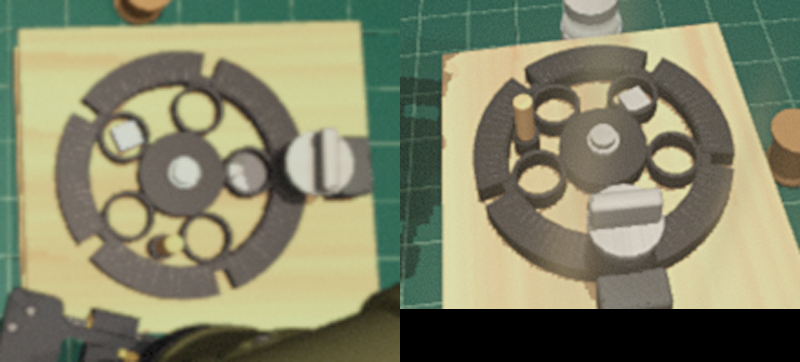

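The top crop shows the round stamp down in the tray through the hole at (242,175), seen by the network at z 0.02. The square stamp is in its ring at (125,135). I'll check the wheel angle from the top-view notches.

```bash
python3 - <<'E'
from h import *
A=ray('top',340+184/2.5,140+172/2.5,.09)[:2]; print(A)
P=[]
for (u,v),nom in(((211,66),-18),((80,117),54),((91,246),126),((224,280),198)):
    p=ray('top',340+u/2.5,140+v/2.5,.083)[:2];P.append((p,nom))
C=np.array([p for p,_ in P])
N=.088*np.array([[np.cos(np.radians(n)),np.sin(np.radians(n))] for _,n in P])
c0,n0=C.mean(0),N.mean(0);a=np.sum((N-n0)[:,0]*(C-c0)[:,1]-(N-n0)[:,1]*(C-c0)[:,0]);b=np.sum((N-n0)*(C-c0));th=np.arctan2(a,b)
Rm=np.array([[np.cos(th),-np.sin(th)],[np.sin(th),np.cos(th)]]); t=c0-Rm@n0
print(th,t,(C-t-(Rm@N.T).T).round(4))
s=r.get_state();print(s['tool_pos'])
E
```

```text
[ 0.56251968 -0.10332081]
0.0568517125638734 [ 0.56108581 -0.10197245] [[-0.0003 -0.003 ]
 [-0.0033  0.002 ]
 [ 0.0011  0.0005]
 [ 0.0025  0.0005]]
[ 0.41945417 -0.03828828  0.28169649]
```

Request:
jog_arm --turn '[[0,0,-0.257],[0,0,-0.257],[0,0,-0.257],[0,0,-0.257],[0,0,-0.257],[0,0,-0.257],[0,0,-0.257],[0,0,-0.257],[0,0,-0.257],[0,0,-0.257]]' --translation '[[-0.045,-0.029,0],[-0.09,-0.058,0],[-0.135,-0.087,0.02],[-0.177,-0.115,0.05],[-0.177,-0.115,0.082],[-0.177,-0.115,0.1],[-0.177,-0.115,0.115],[-0.177,-0.115,0.127],[-0.177,-0.115,0.127],[-0.177,-0.115,0.127]]' --grip '[0.5,0.5,0.5,0.5,0.5,0.5,0.5,0.5,0.5,0.5]'

```text
clock: 10.48
tool_pos: [0.5667, -0.1899, 0.1554]
eef_rot: [-0.016, 1.0, -0.0, 0.001]
contact_force: [-0.9, -0.3, -0.2]
opening: 0.498
finger_force: 0.0
```

```bash
python3 - <<'E'
from h import *
np.set_printoptions(precision=4,suppress=True)
s=r.get_state();print(s['tool_pos'],s['eef_rot'],s['clock'],s['opening'],s['contact_force'],s['q'])
b=snap('side','s4f.png')[200:400,180:480,::-1]; cv2.imwrite('pics/s4.png',cv2.resize(b,None,fx=2.5,fy=2.5,interpolation=cv2.INTER_CUBIC))
E
```

```text
[ 0.5667 -0.1899  0.1554] [-0.0157  0.9999 -0.0002  0.0007] 10.475 0.4978207394022388 [-0.886  -0.3475 -0.2417] [ 0.4851  0.8126 -0.4232  1.7341  0.4822  0.6985  1.4062]
```

View pics/s4.png

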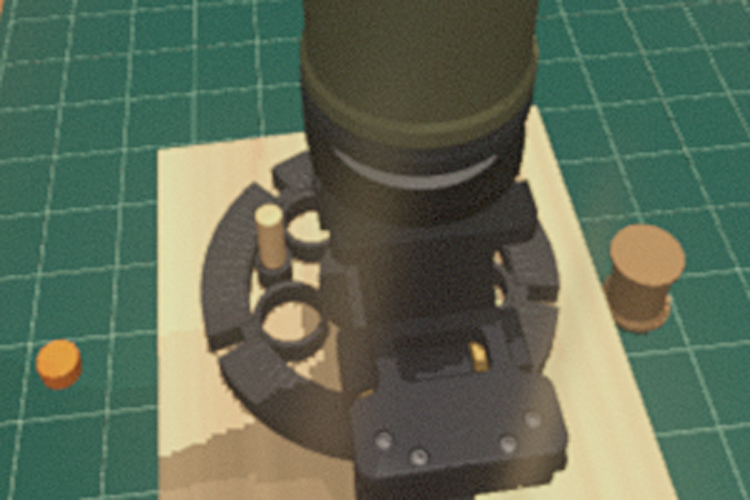

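Request:
jog_arm --turn '[[0,0,0],[0,0,0],[0,0,0],[0,0,0],[0,0,0],[0,0,0]]' --translation '[[0,0,0.002],[0,0,0.002],[0,0,0.002],[0,0,0.002],[0,0,0.002],[0,0,0.002]]' --grip '[0.5,1,1,1,1,1]' --force 30

```text
clock: 11.28
tool_pos: [0.5664, -0.1912, 0.1527]
eef_rot: [-0.015, 1.0, -0.001, 0.0]
contact_force: [0.4, -4.3, -0.3]
opening: 0.132
finger_force: 30.0
```

Request:
jog_arm --turn '[[0,0,0],[0,0,0],[0,0,0],[0,0,0],[0,0,0],[0,0,0],[0,0,0],[0,0,0]]' --translation '[[0,-0.0015,0.002],[0,-0.0015,0.004],[0,-0.0015,0.007],[0,-0.0015,0.01],[0,-0.0015,0.013],[0,-0.0015,0.0155],[0,-0.0015,0.0155],[0,-0.0015,0.0155]]' --grip '[1,1,1,1,1,1,1,1]'

```text
clock: 12.28
tool_pos: [0.5665, -0.1912, 0.14]
eef_rot: [-0.016, 1.0, -0.001, 0.001]
contact_force: [-5.4, -0.1, 23.3]
opening: 0.131
finger_force: 30.0
```

Request:
jog_arm --turn '[[0,0,0.15],[0,0,0.3],[0,0,0.45],[0,0,0.6],[0,0,0.75],[0,0,0.9],[0,0,1.05],[0,0,1.2],[0,0,1.35],[0,0,1.48],[0,0,1.58],[0,0,1.58],[0,0,1.58],[0,0,1.58]]' --translation '[[0,0,0],[0,0,0],[0,0,0],[0,0,0],[0,0,0],[0,0,0],[0,0,0],[0,0,0],[0,0,0],[0,0,0],[0,0,0],[0,0,0],[0,0,0],[0,0,0]]' --grip '[1,1,1,1,1,1,1,1,1,1,1,1,1,1]'

```text
clock: 14.02
tool_pos: [0.5669, -0.1909, 0.14]
eef_rot: [0.699, 0.715, 0.001, 0.001]
contact_force: [-4.4, 2.6, 23.2]
opening: 0.133
finger_force: 30.0
```

```bash
python3 - <<'E'
from h import *
s=r.get_state();q=s['eef_rot'];print(s['tool_pos'],2*np.arctan2(q[1],q[0])-np.pi/2,s['contact_force'],s['moment'],s['q'])
E
```

```text
[ 0.56694622 -0.19087438  0.13997549] 0.022338184974316944 [-4.40068202  2.55546539 23.16502335] [0.24355551 1.0638587  0.04086601] [ 0.23958166  0.80901689  0.01511887  1.75597781 -0.0218686   0.57449068
  0.29068839]
```

Request:
jog_arm --turn '[[0,0,0],[0,0,0],[0,0,0],[0,0,0],[0,0,0],[0,0,0],[0,0,0],[0,0,0],[0,0,0],[0,0,0],[0,0,0]]' --translation '[[0,0,-0.003],[0,0,-0.0055],[0,0,-0.0075],[0,0,-0.0075],[0,0,-0.0075],[0,0,-0.0075],[0,0,-0.0075],[0,0,-0.04],[0,0,-0.09],[0,0,-0.15],[0,0,-0.15]]' --grip '[1,1,1,1,0.5,0.5,0.5,0.5,0.5,0.5,0.5]'

```text
clock: 15.4
tool_pos: [0.5675, -0.1921, 0.2908]
eef_rot: [0.699, 0.715, 0.001, 0.003]
contact_force: [0.0, 1.4, -0.3]
opening: 0.499
finger_force: 0.0
```

Request:
jog_arm --turn '[[0,0,0],[0,0,0],[0,0,0],[0,0,0],[0,0,0]]' --translation '[[0.04,-0.05,0],[0.08,-0.1,0],[0.12,-0.14,0],[0.12,-0.14,0],[0.12,-0.14,0]]' --grip '[0.5,0.5,0.5,0.5,0.5]'

```text
clock: 16.02
tool_pos: [0.4234, -0.0748, 0.2865]
eef_rot: [0.699, 0.715, -0.001, -0.001]
contact_force: [1.0, -0.1, 0.1]
opening: 0.499
finger_force: 0.0
```

```bash
python3 - <<'E'
from h import *
np.set_printoptions(precision=4,suppress=True)
s=r.get_state();print(s['tool_pos'],s['clock'],s['contact_force'])
a=snap('top','t5f.png')[140:285,340:500,::-1]; b=snap('side','s5f.png')[230:400,220:440,::-1]
f=lambda x:cv2.resize(x,(400,int(400*x.shape[0]/x.shape[1])),interpolation=cv2.INTER_CUBIC)
a,b=f(a),f(b);h=max(len(a),len(b));o=np.zeros((h,800,3),np.uint8);o[:len(a),:400]=a;o[:len(b),400:]=b;cv2.imwrite('pics/c5.png',o)
for c in('top','side'):
  for n in('round_center','lock_wing','square_center','thread_spool_center'): print(c,n,[(np.round(d['position'],4),round(d['p'],2)) for d in models.place_of(c,n)][:3])
E
```

```text
[ 0.4234 -0.0748  0.2865] 16.025 [ 0.977  -0.1023  0.0882]
top round_center [(array([ 0.5786, -0.156 ,  0.0213]), 0.56), (array([ 0.3771, -0.0901,  0.006 ]), 0.48)]
top lock_wing [(array([ 0.565 , -0.1871,  0.14  ]), 0.64), (array([0.574 , 0.0607, 0.0306]), 0.5)]
top square_center [(array([ 0.5934, -0.0582,  0.0754]), 0.42)]
top thread_spool_center [(array([ 0.7176, -0.0921,  0.0237]), 0.72)]
side round_center [(array([ 0.3785, -0.0915,  0.0041]), 0.63), (array([ 0.5102, -0.0878,  0.1015]), 0.21)]
side lock_wing [(array([ 0.5633, -0.1893,  0.1345]), 0.91)]
side square_center [(array([ 0.5091, -0.0893,  0.104 ]), 0.6), (array([ 0.5916, -0.0609,  0.0735]), 0.48)]
side thread_spool_center [(array([ 0.7218, -0.0887,  0.0257]), 0.6)]
```

View pics/c5.png

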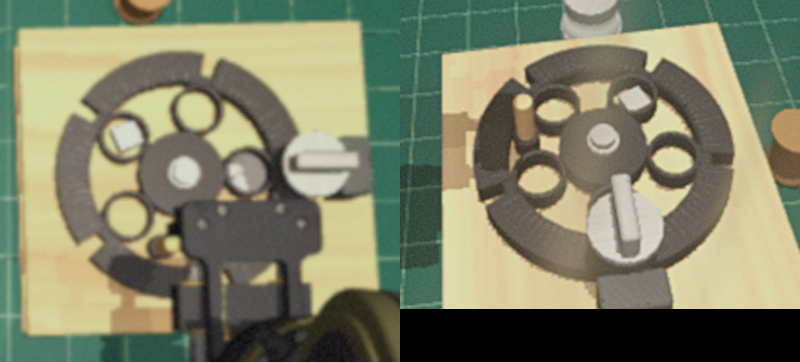

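The wing has turned a quarter turn (top crop (325,160)) and stays about 7–9 mm lower. The round stamp is in the tray at (245,175) and the square one in its ring at (125,135). I'm handing the job in.

```bash
python3 -c "
from plant import r
print(r.finish_job())"
```

```text
the job is handed in; nothing more can be done
None
```

I handed the job in at about 16 s, with no verdict returned. The last camera images show the round stamp in the tray, the square stamp still in its ring, the wheel at +1.257 and the lock caught down after its quarter turn.

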